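# Put up the splash board and set the drinks tap

## Robot

A 7-joint arm with a two-finger parallel gripper is mounted at the origin on the work surface. World frame = base frame: x ahead of the robot, y to its left, z up, the work surface at z = 0. Lengths are in mm, angles in degrees, forces in N, time in s.
With the tool pointing down it reaches from about 425 to 925 mm from the base axis. Payload 6.8 kg.
Tool frame: the origin (TCP) lies between the finger pads, 19 mm behind the fingertips; this is the grasp point; z points along the fingers, y is the direction in which the jaws open and shut (so a half turn about z gives the same grasp; the last joint's range is limited). The gripper opens to 88 mm and grips with 3 to 60 N. Pads are 20 mm wide; open, the fingers measure 115 mm over their backs; the gripper's body (75 mm by 178 mm) begins 61 mm behind the grasp point.
Start: joints at [62.16, 27.33, 1.283, 89.118, -0.659, 63.558, -4.761], TCP at [249.001, -627.412, 241.364] pointing down, gripper open.
Joint ranges: [-169.35, 169.35], [-19.33, 120.38], [-80.79, 83.38], [13.8, 139.57], [-78.32, 258.32], [9.67, 109.79], [-169.56, 169.56]. Speed limits (degrees/s): [136.94, 136.94, 180, 180, 180, 180, 180].

## Interface

Orientations are given as a 3x3 rotation matrix whose columns are the frame's x, y, z axes.
In Python, from bench import ctrl, imaging gives the robot as it stands.
- The arm moves only by the tool servo_tool, never from a script. Its argument "steps" is a list of rows, each a list of 7 numbers: the shift along the tool's x, y, z in m, then the turn, a rotation vector about the tool's x, y, z in rad, then the opening, from 0 (shut) to 1 (fully open). In form: [[dx, dy, dz, ax, ay, az, hand], ...]. A call has exactly 10 rows; each row is the pose to reach, as a shift and turn from the pose commanded when the call began, along the tool's axes at that moment; what a row does not reach only later rows make up. A row lasts 1/10 s, in which the tool goes at most 50 mm and 8.59 degrees, less where a joint would pass 70% of its speed; a pose out of reach is approached as far as the arm can. A call with a gripper value outside its range is refused whole. The fingers move at their own pace and stop on an object; the grip force is fixed at half the most. Time passes only in rows, so rows that repeat a pose let the fingers close, or fill a call up. It gives the time, the measured TCP pose, the force and the opening at its end, in the units of the state.
- ctrl.get_state(): the state, without advancing time (a new reading comes with each control period).
- imaging.camera(name): name is "scene" or "top" or "wrist"; returns a dict with "frame" (420x560x3 uint8, red, green, blue), "fx", "fy", "cx", "cy" (pixels), "cam_to_world" (4x4, takes a point from camera to world coordinates). Camera axes: x right, y down, z forward; pixel columns grow to the right and rows downward; lengths in mm; the calibration is good to about 2 mm. A picture is of the moment at which its call begins. There is no depth.
- ctrl.sign_off(): hands the job in, once; it reports no verdict.
The state is a dict: "clock": time; "joints": joint angles; "qd": joint speeds; "effort": joint torques, N m; "ee_pos": TCP position; "tool_rot": TCP orientation; "ft_force": force on the tool from outside, world axes, zero at the start; "ft_torque": the same for the moment, N m; "grip_width": finger opening in mm.
Only numpy, scipy, OpenCV 4.12 (cv2) and the standard library are available. Lean on these libraries where they do the work, as an engineer would, in place of code of your own. Each camera call takes 0.05 s, during which the arm holds its last target. There are 200 camera calls.

## Task

Lift the big splash board out of the rack and stand it on its lower edge in the drip tray, leaning at a slope against the rail at the tray's end, and let go of it. Then take the tap's wheel by its upright handle, turn it clockwise (seen from above) until it is closed against its stop, and back it off exactly two full turns. Finish while still gripping the handle there, with the board still leaning, and leave the other things on the table where they are.

Things in the scene. Friction and masses are not known exactly. Their poses are not given: they have to be found in the camera images.
- station: Fixed drinks tap with steel drip tray, place and yaw vary. Origin on the table under the tap's valve axis; z up; +y runs from the valve along spout and tray to the rail, x across. Copper spout under 122 mm high, outlet at y = 112 mm; inlet pipe on the -y side. Tray: outside x -125 to 125, y 60 to 260 mm, floor 4 mm above the table, walls 4 mm thick, 16 mm high.
- rail: Fixed rail of 12 mm round steel bar over the +y end of the tray; same origin and axes as the station. Bar runs along x from -118 to 118 at y = 235, its centre 100 mm above the table, on a post at either end.
- wheel (a joint): Angle of the tap's wheel in rad: 0 = closed against the stop (turned fully clockwise from above); grows anticlockwise as it opens, 6.283 per turn, ends at five turns (31.4), with no mark or stop at two turns. Starts 0.3 to 1.4 turns open. Stiff: friction about 0.2 N m, stays where it is left.
- wheel_hub (a point): Centre of the wheel on the valve axis, 137 mm above the table, on the hub's top. Flat grey wheel with three spokes, rim centre line radius 50 mm, rim 12 mm thick, top 137 mm above the table.
- handle: Upright black round handle on the wheel's rim, 22 mm across, 46 high, spinning freely on its own axis, so a gripper may hold it tight and carry it round without turning. Origin at its foot, 50 mm from the valve axis, 138 mm above the table. With the wheel closed it stands towards the station's +x; at wheel angle a, at a anticlockwise from +x.
- handle_mid (a point): Middle of that handle, on its axis, 24 mm above its foot (162 mm above the table).
- rack: Fixed wooden rack, varying in place and yaw: base 170 x 130 x 12 mm, two slots along its x axis at y = -35 and +35 mm, each 13 mm wide between four posts that reach 62 mm above the table (posts at x = -45 and +45). Origin under its centre, z up. A board stands in each slot, which in which varies.
- splash_board: The big board: plywood 180 wide (x), 10 thick (y), 180 mm high (z), about 230 g, loose, upright in a rack slot, foot 12 mm above the table. Origin in the middle of its lower edge face. It belongs centred on the tray floor between cup and rail, lower edge parallel to the rail and about 50 mm out from it, upper part resting on the rail (10 to 40 degrees from upright).
- board_foot (a point): Middle of the splash board's lower edge face.
- board_top (a point): Middle of the splash board's upper edge face.
- serving_board: Smaller plywood board 130 x 10 x 110 mm high in the rack's other slot; leave it. Origin in the middle of its lower edge.
- cup: White cup without handle, 68 mm wide, 82 mm high, standing in the tray under the spout; leave it. Origin under its centre.
- mug_a: White mug, 80 mm wide, 85 mm high, on the right of the tap; leave it. Origin under its centre.
- mug_b: White mug, 80 mm wide, 85 mm high, on the robot's side of the rack; leave it. Origin under its centre.
- carton: Paper drinks carton 60 x 90 x 140 mm high at the back; leave it. Origin under its centre.
- mustard: Yellow squeeze bottle, 60 mm wide, 150 mm high, beyond the tap on the right; leave it. Origin under its centre.

How it is judged:
By the outcome, as a careful person would: the job done as asked, in the order asked, and still so for the second after the job is handed in, while the arm keeps its last pose, push and grip.
It also fails if it takes over 72 s, if anything falls off the work surface, if the arm or the gripper's body presses on something with over 40 N, if the wrist force passes 120 N, or if a joint passes its speed limit or range.

## Working session

There is one attempt and no reset: what is moved stays moved. The work goes in short steps, Python scripts to look and compute and a tool call to move; the robot and the scene stay as the last step left them, time stands still between calls to the robot, and variables do not carry over. Pictures are saved under pics/ and viewed, about 8 in all and at most 12, crops included, and the job is handed in when it is done.

Besides the shell and the picture viewer there is one more tool, called after "Call:" by a JSON object that holds its "name" and its "arguments", one argument or row to a line. servo_tool: Moves the arm, as the interface text tells. Its arguments: {"type":"object","properties":{"steps":{"type":"array"}},"required":["steps"]}

```bash
mkdir -p pics
cat > h.py <<'E'
import numpy as np, cv2
from bench import ctrl, imaging
def snap(n,f):
    c=imaging.camera(n); np.savez('pics/'+f+'.npz',**{k:np.array(v) for k,v in c.items()})
    cv2.imwrite('pics/'+f+'.png',c['frame'][:,:,::-1]); return c
def pt(f,u,v,z):
    c=np.load('pics/'+f+'.npz'); T=c['cam_to_world']
    d=T[:3,:3]@np.array([(u-c['cx'])/c['fx'],(v-c['cy'])/c['fy'],1]); o=T[:3,3]
    return (o+d*(z-o[2])/d[2]).round(1)
def proj(f,p):
    c=np.load('pics/'+f+'.npz'); T=c['cam_to_world']; q=T[:3,:3].T@(np.array(p)-T[:3,3])
    return np.array([c['fx']*q[0]/q[2]+c['cx'],c['fy']*q[1]/q[2]+c['cy']]).round(1)
E
python3 - <<'E'
from h import *
s=ctrl.get_state(); print(s['clock'],s['tool_rot'],s['ee_pos'],s['grip_width'])
for n in('scene','top'):
    c=snap(n,n+'0'); print(n,c['fx'],c['cam_to_world'])
a=cv2.imread('pics/top0.png'); cv2.imwrite('pics/top0b.png',cv2.resize(a,(800,600),interpolation=cv2.INTER_CUBIC))
E
```

```text
0.0 [[ 9.29468167e-01  3.68901571e-01 -7.47035457e-04]
 [ 3.68902312e-01 -9.29466800e-01  1.59764389e-03]
 [-1.04971315e-04 -1.76054225e-03 -9.99998445e-01]] [ 248.80130599 -626.88324236  240.42148931] 87.8551015054524
scene 421.8982499572848 [[-5.28572584e-02  7.75677974e-01 -6.28911593e-01  1.25623694e+03]
 [ 9.98543259e-01  3.42197049e-02 -4.17177677e-02  6.78397280e-01]
 [-1.08383843e-02 -6.30200518e-01 -7.76356772e-01  1.03688233e+03]
 [ 0.00000000e+00  0.00000000e+00  0.00000000e+00  1.00000000e+00]]
top 430.01921013226723 [[ 8.33722182e-02 -9.74277140e-01  2.09363627e-01  2.29840117e+02]
 [-9.96518094e-01 -8.16954211e-02  1.66597359e-02 -7.64906716e+01]
 [ 8.72849880e-04 -2.10023602e-01 -9.77695927e-01  1.51111686e+03]
 [ 0.00000000e+00  0.00000000e+00  0.00000000e+00  1.00000000e+00]]
```

View pics/top0b.png

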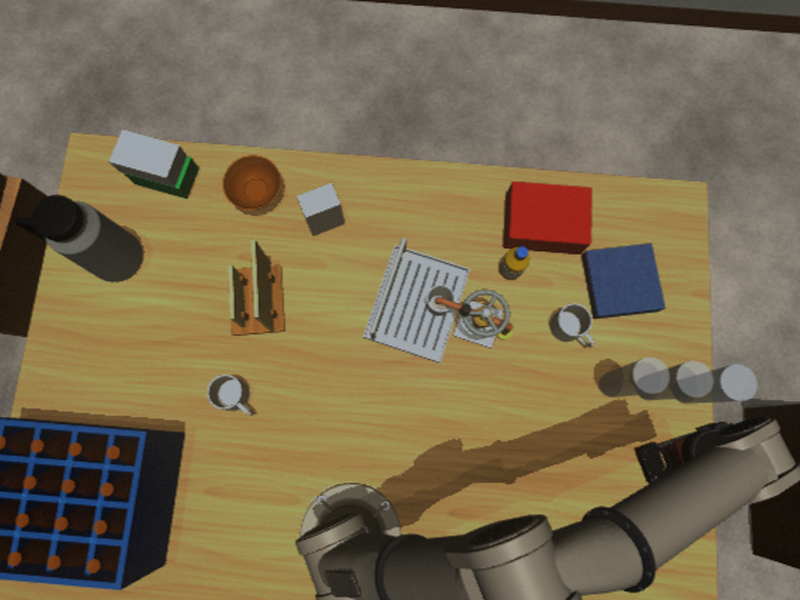

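View pics/scene0.png

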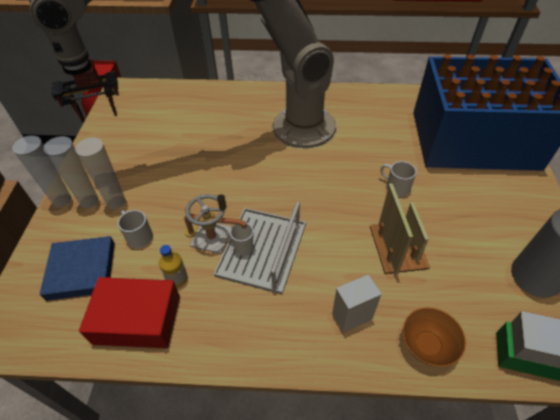

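The top view shows the rack at about (257,300), with the big board in its right slot; tray (417,305), wheel (485,312), mugs (230,392) and (573,323). The scene view agrees, with the handle at about (221,200). Next, enlarged crops.

Run:
```python
import cv2,numpy as np
t=cv2.imread('pics/top0.png'); s=cv2.imread('pics/scene0.png')
# top station u 250-370 v160-260 ; rack u 150-210 v 160-240
def cr(a,u,v,w,h,k): return cv2.resize(a[v:v+h,u:u+w],None,fx=k,fy=k,interpolation=cv2.INTER_CUBIC)
A=cr(t,250,160,115,100,4) ; B=cr(t,150,160,80,100,4)
C=cr(s,180,185,130,50,3)
print(A.shape,B.shape)
cv2.imwrite('pics/c1.png',np.hstack([A,B]))
A=cr(s,175,185,135,110,3.5-0.5); B=cr(s,365,180,70,110,3)
cv2.imwrite('pics/c2.png',np.hstack([A,B]))
```

```text
(400, 460, 3) (400, 320, 3)
```

View pics/c1.png

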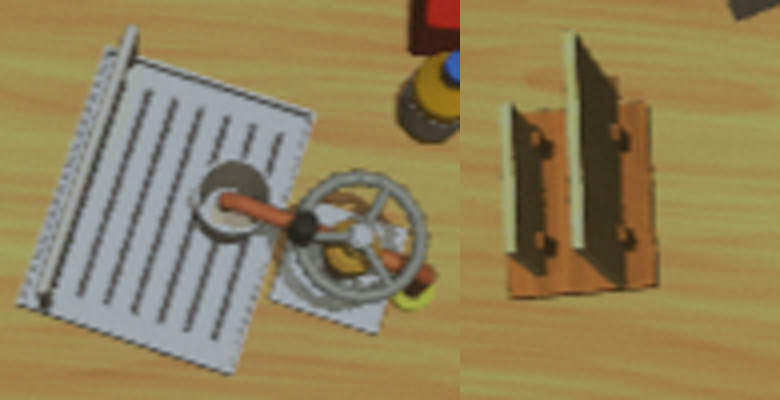

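View pics/c2.png

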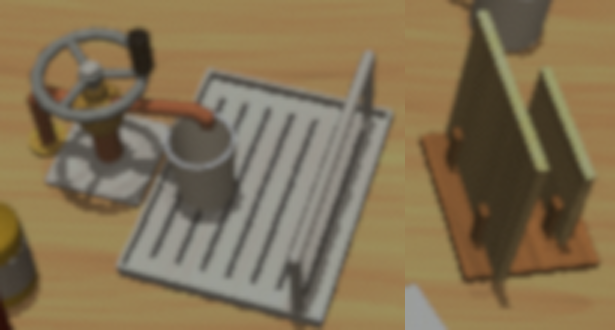

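c1 (top, 4x): hub (361,236), black handle (301,227) over the spout, rail bar ends (131,30)/(43,298), tray corners (313,113), (232,374), (18,304); big board's top edge (570,33)-(580,247). c2 (scene, 3x): hub (91,70), handle (140,52); board top edge (483,13)-(545,168).

```bash
cat > m.py <<'E'
from h import *
T=lambda u,v:(250+(u+.5)/4-.5,160+(v+.5)/4-.5)
R=lambda u,v:(150+(u-460+.5)/4-.5,160+(v+.5)/4-.5)
S=lambda u,v:(175+(u+.5)/3-.5,185+(v+.5)/3-.5)
Q=lambda u,v:(365+(u-405+.5)/3-.5,180+(v+.5)/3-.5)
if __name__=='__main__':
    P=lambda n,f,c,z:print(n,pt(f,*c,z))
    P('hubT','top0',T(361,236),137);P('hubS','scene0',S(91,70),137)
    P('handT','top0',T(301,227),184);P('handS','scene0',S(139,34),184)
    P('railT1','top0',T(131,30),106);P('railT2','top0',T(43,298),106)
    P('railS1','scene0',S(368,57),106);P('railS2','scene0',S(293,265),106)
    for c in((313,113),(232,374),(18,304)):P('tray','top0',T(*c),16)
    for c in((208,72),(393,113),(320,324),(120,270)):P('trayS','scene0',S(*c),16)
    for c in((571,33),(579,247)):P('bT','top0',R(*c),192)
    for c in((483,13),(544,168)):P('bS','scene0',Q(*c),192)
    P('cupT','top0',T(230,202),86);P('cupS','scene0',S(200,142),86)
    P('serv','top0',R(507,104),122);P('serv','top0',R(512,251),122)
    for c in((508,298),(659,285),(649,100)):P('rackT','top0',R(*c),12)
E
python3 m.py
```

```text
hubT [ 525.4 -268.1  137. ]
hubS [ 522.  -267.6  137. ]
handT [ 518.6 -214.1  184. ]
handS [ 516.7 -217.6  184. ]
railT1 [695.3 -67.1 106. ]
railT2 [457.8 -13.  106. ]
railS1 [468.8 -12.5 106. ]
railS2 [702.5 -68.4 106. ]
tray [ 660.8 -236.1   16. ]
tray [ 419.4 -179.2   16. ]
tray [465.3  12.5  16. ]
trayS [ 420.6 -180.4   16. ]
trayS [466.2  14.1  16. ]
trayS [709.  -46.5  16. ]
trayS [ 661.8 -235.4   16. ]
bT [636.1 268.  192. ]
bT [462.9 238.9 192. ]
bS [460.5 239.7 192. ]
bS [632.3 271.2 192. ]
cupT [ 556.5 -162.9   86. ]
cupS [ 562.6 -165.9   86. ]
serv [591.4 331.6 122. ]
serv [467.4 310.1 122. ]
rackT [444.  338.5  12. ]
rackT [466.7 207.1  12. ]
rackT [634.5 236.5  12. ]
```

```bash
cat > g.py <<'E'
import numpy as np, json, os
from scipy.spatial.transform import Rotation as Ro
from bench import ctrl
F='cmd.json'
def load():
    if os.path.exists(F):
        d=json.load(open(F)); return np.array(d['p']),np.array(d['R'])
    R=ctrl.get_state()['tool_rot']; return np.array([249.001,-627.412,241.364]),np.array(R)
def save(p,R): json.dump(dict(p=list(p),R=np.array(R).tolist()),open(F,'w'))
def orient(yaw,tilt=0,tiltaxis=None):   # tool x at world yaw, z down; then tilt about tool x
    y=np.radians(yaw); x=np.array([np.cos(y),np.sin(y),0]); z=np.array([0,0,-1.]); 
    R=np.c_[x,np.cross(z,x),z]
    return R@Ro.from_euler('x',tilt,degrees=True).as_matrix()
def row(p,R,p0=None,R0=None):
    if p0 is None: p0,R0=load()
    d=R0.T@(np.array(p)-p0)/1000; w=Ro.from_matrix(R0.T@R).as_rotvec()
    return np.r_[d.round(4),w.round(4)]
def plan(*goals):  # several goals; the last becomes commanded
    p0,R0=load(); l=None
    for p,R in goals:
        r=row(p,R,p0,R0); print(r.tolist(), 'mm',round(np.linalg.norm(r[:3])*1000),'deg',round(np.degrees(np.linalg.norm(r[3:])),1))
    save(p0+R0@(r[:3]*1000),R0@Ro.from_rotvec(r[3:]).as_matrix())
E
python3 - <<'E'
from g import *
R=orient(9.9)
plan(((510,-250,320),R)); plan(((545,190,320),R)); plan(((548,254.5,290),R))
E
```

```text
[0.3818, -0.2547, -0.0783, -0.0016, 0.0003, 0.205] mm 466 deg 11.7
[0.1101, -0.4274, 0.0, 0.0, -0.0, -0.0] mm 441 deg 0.0
[0.0141, -0.063, 0.03, 0.0, -0.0, -0.0] mm 71 deg 0.0
```

Call:
{"name": "servo_tool", "arguments": {
  "steps": [
    [0.3818,-0.2547,-0.0783,-0.0016,0.0003,0.205,1],
    [0.3818,-0.2547,-0.0783,-0.0016,0.0003,0.205,1],
    [0.3818,-0.2547,-0.0783,-0.0016,0.0003,0.205,1],
    [0.3818,-0.2547,-0.0783,-0.0016,0.0003,0.205,1],
    [0.3818,-0.2547,-0.0783,-0.0016,0.0003,0.205,1],
    [0.3818,-0.2547,-0.0783,-0.0016,0.0003,0.205,1],
    [0.3818,-0.2547,-0.0783,-0.0016,0.0003,0.205,1],
    [0.3818,-0.2547,-0.0783,-0.0016,0.0003,0.205,1],
    [0.3818,-0.2547,-0.0783,-0.0016,0.0003,0.205,1],
    [0.3818,-0.2547,-0.0783,-0.0016,0.0003,0.205,1]
  ]
}}

```text
clock: 1.1
ee_pos: [513.2, -243.8, 320.4]
tool_rot: [[0.984, 0.18, 0.003], [0.18, -0.984, 0.001], [0.003, -0.0, -1.0]]
ft_force: [0.4, -0.3, 0.5]
grip_width: 87.7
```

Call:
{"name": "servo_tool", "arguments": {
  "steps": [
    [0.1101,-0.4274,0,0,0,0,1],
    [0.1101,-0.4274,0,0,0,0,1],
    [0.1101,-0.4274,0,0,0,0,1],
    [0.1101,-0.4274,0,0,0,0,1],
    [0.1101,-0.4274,0,0,0,0,1],
    [0.1101,-0.4274,0,0,0,0,1],
    [0.1101,-0.4274,0,0,0,0,1],
    [0.1101,-0.4274,0,0,0,0,1],
    [0.1101,-0.4274,0,0,0,0,1],
    [0.1101,-0.4274,0,0,0,0,1]
  ]
}}

```text
clock: 2.1
ee_pos: [543.5, 196.7, 318.5]
tool_rot: [[0.984, 0.181, -0.001], [0.181, -0.984, 0.002], [-0.0, -0.002, -1.0]]
ft_force: [0.8, 0.6, -0.1]
grip_width: 87.8
```

Call:
{"name": "servo_tool", "arguments": {
  "steps": [
    [0.0141,-0.063,0.03,0,0,0,1],
    [0.0141,-0.063,0.03,0,0,0,1],
    [0.0141,-0.063,0.03,0,0,0,1],
    [0.0141,-0.063,0.03,0,0,0,1],
    [0.0141,-0.063,0.03,0,0,0,1],
    [0.0141,-0.063,0.03,0,0,0,1],
    [0.0141,-0.063,0.03,0,0,0,1],
    [0.0141,-0.063,0.03,0,0,0,1],
    [0.0141,-0.063,0.03,0,0,0,1],
    [0.0141,-0.063,0.03,0,0,0,1]
  ]
}}

```text
clock: 3.1
ee_pos: [548.0, 254.5, 289.0]
tool_rot: [[0.985, 0.172, 0.001], [0.172, -0.985, -0.001], [0.001, 0.002, -1.0]]
ft_force: [-0.2, 0.3, 0.7]
grip_width: 87.7
```

Run:
```python
from h import *
s=ctrl.get_state(); print(s['clock'],s['ee_pos'],s['tool_rot'].tolist() if hasattr(s['tool_rot'],'tolist') else s['tool_rot'])
snap('wrist','w1'); print(proj('w1',(548,254.5,192)),proj('w1',s['ee_pos']))
```

```text
3.1 [548.00308122 254.48354358 289.01871549] [[0.9851162846364057, 0.17188718199588804, 0.0008380988466038878], [0.17188828190374347, -0.9851153219781886, -0.001490284532862653], [0.0005694632063961052, 0.0016121629328729836, -0.999998538320099]]
[281.1 215.8] [280.9 267.1]
```

View pics/w1.png

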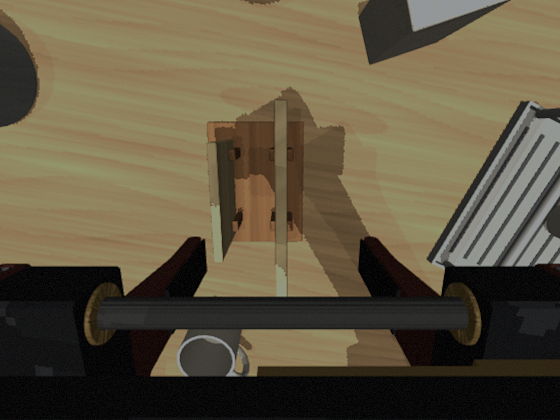

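The wrist view shows the board's top edge running straight down the image from (281,101) to (282,296). That matches the predicted centre column of 281, so yaw and position are right.

Run:
```python
from h import *
print(pt('w1',281,101,192),pt('w1',282,296,192))
from g import *
R=orient(9.9)
plan(((547.5,254.5,167.5),R)); plan(((547.5,254.5,295),R))
```

```text
[636.  269.9 192. ] [475.4 241.1 192. ]
[-0.0005, -0.0001, 0.1225, 0.0, -0.0, -0.0] mm 123 deg 0.0
[-0.0, -0.0, -0.1275, 0.0, -0.0, -0.0] mm 128 deg 0.0
```

Call:
{"name": "servo_tool", "arguments": {
  "steps": [
    [0,0,0.03,0,0,0,1],
    [0,0,0.06,0,0,0,1],
    [0,0,0.09,0,0,0,1],
    [0,0,0.11,0,0,0,1],
    [-0.0005,0,0.1225,0,0,0,1],
    [-0.0005,0,0.1225,0,0,0,0.5],
    [-0.0005,0,0.1225,0,0,0,0],
    [-0.0005,0,0.1225,0,0,0,0],
    [-0.0005,0,0.1225,0,0,0,0],
    [-0.0005,0,0.1225,0,0,0,0]
  ]
}}

```text
clock: 4.15
ee_pos: [548.0, 254.5, 167.3]
tool_rot: [[0.985, 0.172, 0.002], [0.172, -0.985, -0.001], [0.002, 0.001, -1.0]]
ft_force: [0.1, 0.3, 0.8]
grip_width: 51.2
```

Call:
{"name": "servo_tool", "arguments": {
  "steps": [
    [0,0,0,0,0,0,0],
    [0,0,0,0,0,0,0],
    [0,0,-0.005,0,0,0,0],
    [0,0,-0.02,0,0,0,0],
    [0,0,-0.04,0,0,0,0],
    [0,0,-0.06,0,0,0,0],
    [0,0,-0.08,0,0,0,0],
    [0,0,-0.1,0,0,0,0],
    [0,0,-0.12,0,0,0,0],
    [0,0,-0.1275,0,0,0,0]
  ]
}}

```text
clock: 5.15
ee_pos: [548.3, 255.2, 297.4]
tool_rot: [[0.985, 0.172, 0.005], [0.172, -0.985, 0.001], [0.005, 0.0, -1.0]]
ft_force: [-0.6, -0.3, 0.6]
grip_width: 0.6
```

The fingers close more slowly than I allowed, about 75 mm/s, so they shut above the board. I'll open them and check that the board is undisturbed.

Call:
{"name": "servo_tool", "arguments": {
  "steps": [
    [0,0,0,0,0,0,1],
    [0,0,0,0,0,0,1],
    [0,0,0,0,0,0,1],
    [0,0,0,0,0,0,1],
    [0,0,0,0,0,0,1],
    [0,0,0,0,0,0,1],
    [0,0,0,0,0,0,1],
    [0,0,0,0,0,0,1],
    [0,0,0,0,0,0,1],
    [0,0,0,0,0,0,1]
  ]
}}

```text
clock: 6.15
ee_pos: [547.5, 254.5, 294.0]
tool_rot: [[0.985, 0.172, 0.001], [0.172, -0.985, -0.001], [0.001, 0.002, -1.0]]
ft_force: [-0.4, 0.2, -0.3]
grip_width: 77.0
```

Run:
```python
from h import *
s=ctrl.get_state(); print(s['clock'],s['ee_pos'],s['grip_width'])
c=snap('wrist','w2'); snap('scene','s2')
a=c['frame'][80:310,150:400,::-1]
b=cv2.imread('pics/s2.png')[170:280,350:440]
A=cv2.resize(a,None,fx=1.6,fy=1.6); B=cv2.resize(b,(int(90*368/110),368))
cv2.imwrite('pics/w2c.png',np.hstack([A,B])); print(A.shape)
```

```text
6.15 [547.52236475 254.47795832 293.97916958] 76.9655000619849
(368, 400, 3)
```

View pics/w2c.png

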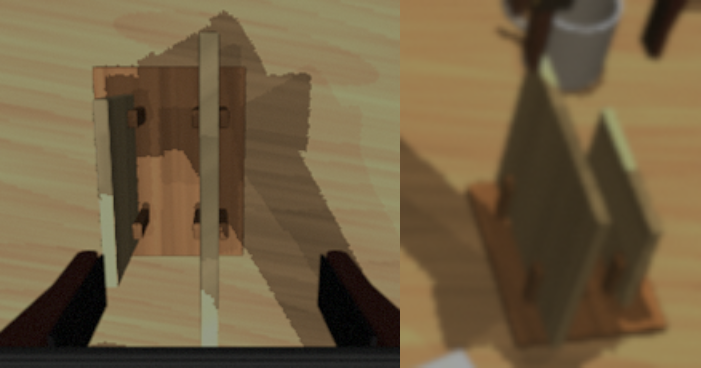

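The board still stands undisturbed, with its top edge at crop column about 208, which is image u≈280. I'll grip again, with a proper wait.

Call:
{"name": "servo_tool", "arguments": {
  "steps": [
    [0,0,0.03,0,0,0,0.6],
    [0,0,0.06,0,0,0,0.6],
    [0,0,0.09,0,0,0,0.6],
    [0,0,0.115,0,0,0,0.6],
    [0,0,0.1275,0,0,0,0.6],
    [0,0,0.1275,0,0,0,0],
    [0,0,0.1275,0,0,0,0],
    [0,0,0.1275,0,0,0,0],
    [0,0,0.1275,0,0,0,0],
    [0,0,0.1275,0,0,0,0]
  ]
}}

```text
clock: 7.25
ee_pos: [548.0, 254.5, 167.4]
tool_rot: [[0.985, 0.172, 0.002], [0.172, -0.985, -0.001], [0.002, 0.001, -1.0]]
ft_force: [-0.5, -0.2, 0.1]
grip_width: 16.4
```

Call:
{"name": "servo_tool", "arguments": {
  "steps": [
    [0,0,0,0,0,0,0],
    [0,0,0,0,0,0,0],
    [0,0,0,0,0,0,0],
    [0,0,0,0,0,0,0],
    [0,0,0,0,0,0,0],
    [0,0,-0.005,0,0,0,0],
    [0,0,-0.01,0,0,0,0],
    [0,0,-0.02,0,0,0,0],
    [0,0,-0.03,0,0,0,0],
    [0,0,-0.03,0,0,0,0]
  ]
}}

```text
clock: 8.25
ee_pos: [548.6, 254.8, 198.5]
tool_rot: [[0.985, 0.172, 0.004], [0.172, -0.985, -0.0], [0.003, 0.001, -1.0]]
ft_force: [-0.3, -1.0, -1.7]
grip_width: 9.9
```

Run:
```python
from g import *
p,R=load(); save([547.5,254.5,197.5],R)
o=np.array([526,-268.2]); a=np.radians(-13.3); ux=np.array([np.cos(a),np.sin(a)]); uy=np.array([-np.sin(a),np.cos(a)])
# board foot at station y0, lean th; tcp 155.5 along board (tip of foot centre)
def tcp(y0,z0,th,L=155.5):
    t=np.radians(th); return np.r_[o+uy*(y0+L*np.sin(t)), z0+L*np.cos(t)]
for s in(1,-1): print(orient(-13.3,s*21)[:,2])
```

```text
[ 0.08244245  0.34875612 -0.93358043]
[-0.08244245 -0.34875612 -0.93358043]
```

```bash
cat >> g.py <<'E'
o=np.array([526,-268.2]); YAW=-13.3; a=np.radians(YAW); ux=np.array([np.cos(a),np.sin(a)]); uy=np.array([-np.sin(a),np.cos(a)])
def tcp(y0,z0,th,L=155.3,x0=0):
    t=np.radians(th); return np.r_[o+ux*x0+uy*(y0+L*np.sin(t)), z0+L*np.cos(t)]
E
python3 - <<'E'
from g import *
Ra=orient(9.9); Rb=orient(YAW,-20); key=[Ra,Rb]
from scipy.spatial.transform import Slerp
S=Slerp([0,1],Ro.from_matrix([Ra,Rb])); sl=lambda t:S(t).as_matrix()
A=np.array([547.5,254.5,315]); B=tcp(183,130,20); print(B)
plan(((547.5,254.5,250),Ra),(A,Ra),(A+(B-A)*.15,sl(.15)),(A+(B-A)*.3,sl(.3)),(A+(B-A)*.45,sl(.45)))
plan(*[(A+(B-A)*t,sl(t)) for t in(.6,.75,.9,1)])
E
```

```text
[580.31836123 -38.41716173 275.93426401]
[0.0, 0.0, -0.0525, 0.0, -0.0, -0.0] mm 52 deg 0.0
[0.0, 0.0, -0.1175, 0.0, -0.0, -0.0] mm 118 deg 0.0
[-0.0027, 0.0441, -0.1116, -0.0516, -0.0106, 0.0601] mm 120 deg 4.6
[-0.0054, 0.0883, -0.1058, -0.1032, -0.0212, 0.1202] mm 138 deg 9.2
[-0.0081, 0.1324, -0.0999, -0.1549, -0.0318, 0.1803] mm 166 deg 13.7
[0.0054, 0.0424, 0.0125, -0.0516, -0.0106, 0.0601] mm 45 deg 4.6
[0.0109, 0.0849, 0.0251, -0.1033, -0.0212, 0.1202] mm 89 deg 9.2
[0.0163, 0.1273, 0.0377, -0.1549, -0.0318, 0.1804] mm 134 deg 13.7
[0.0199, 0.1556, 0.046, -0.1893, -0.0389, 0.2204] mm 163 deg 16.8
```

Call:
{"name": "servo_tool", "arguments": {
  "steps": [
    [0,0,-0.03,0,0,0,0],
    [0,0,-0.06,0,0,0,0],
    [0,0,-0.09,0,0,0,0],
    [0,0,-0.1175,0,0,0,0],
    [-0.0013,0.022,-0.1146,-0.0258,-0.0053,0.03,0],
    [-0.0027,0.0441,-0.1116,-0.0516,-0.0106,0.0601,0],
    [-0.0041,0.066,-0.1087,-0.0774,-0.0159,0.09,0],
    [-0.0054,0.0883,-0.1058,-0.1032,-0.0212,0.1202,0],
    [-0.0068,0.11,-0.1029,-0.129,-0.0265,0.15,0],
    [-0.0081,0.1324,-0.0999,-0.1549,-0.0318,0.1803,0]
  ]
}}

```text
clock: 9.25
ee_pos: [562.2, 120.5, 295.7]
tool_rot: [[1.0, -0.009, -0.02], [-0.012, -0.987, -0.16], [-0.018, 0.16, -0.987]]
ft_force: [0.5, 0.4, -2.2]
grip_width: 9.6
```

Call:
{"name": "servo_tool", "arguments": {
  "steps": [
    [0.0027,0.0212,0.0063,-0.0258,-0.0053,0.03,0],
    [0.0054,0.0424,0.0125,-0.0516,-0.0106,0.0601,0],
    [0.0082,0.0637,0.0188,-0.0774,-0.0159,0.09,0],
    [0.0109,0.0849,0.0251,-0.1033,-0.0212,0.1202,0],
    [0.0136,0.106,0.0314,-0.129,-0.0265,0.15,0],
    [0.0163,0.1273,0.0377,-0.1549,-0.0318,0.1804,0],
    [0.0181,0.142,0.042,-0.172,-0.0354,0.2,0],
    [0.0199,0.1556,0.046,-0.1893,-0.0389,0.2204,0],
    [0.0199,0.1556,0.046,-0.1893,-0.0389,0.2204,0],
    [0.0199,0.1556,0.046,-0.1893,-0.0389,0.2204,0]
  ]
}}

```text
clock: 10.25
ee_pos: [580.4, -37.8, 275.2]
tool_rot: [[0.973, -0.216, -0.078], [-0.229, -0.914, -0.334], [0.001, 0.342, -0.94]]
ft_force: [0.0, -0.7, -2.5]
grip_width: 10.1
```

Run:
```python
from h import *
from g import *
s=ctrl.get_state(); p=np.array(s['ee_pos']); R=np.array(s['tool_rot']); print(s['clock'],p,s['grip_width'],s['ft_force'])
snap('scene','s3')
z=R[:,2]; x=R[:,0]; foot=p+155.3*z; print('foot',foot,'station y',uy@(foot[:2]-o),'x',ux@(foot[:2]-o))
im=cv2.imread('pics/s3.png')
for q in(foot+90*x,foot-90*x): u=proj('s3',q); print(u); cv2.circle(im,tuple(int(round(k)) for k in u),1,(0,0,255),-1)
cv2.imwrite('pics/s3c.png',cv2.resize(im[140:320,140:380],None,fx=3,fy=3,interpolation=cv2.INTER_CUBIC))
```

```text
10.25 [580.37320175 -37.82737194 275.24032418] 10.081929626560468 [ 0.04512017 -0.68249682 -2.49548755]
foot [568.27597713 -89.62188754 129.33256115] station y 183.51402361651452 x 0.060239926193633095
[257.1 251.9]
[277.4 200.9]
```

View pics/s3c.png

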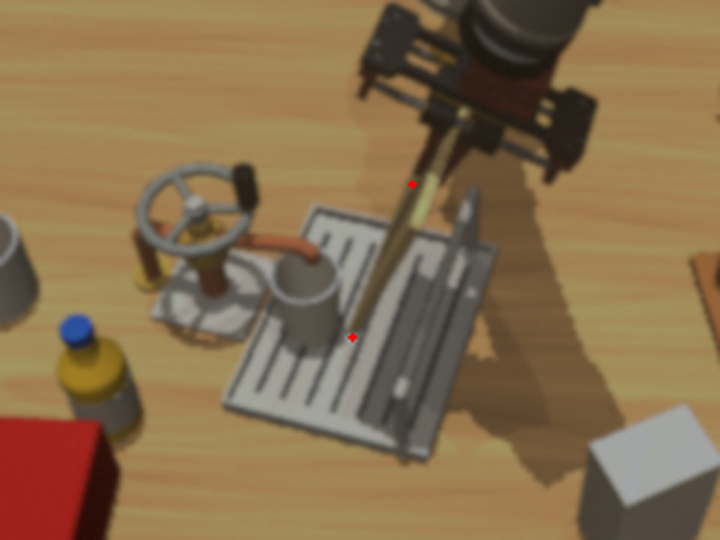

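The view shows the board held and tilted above the tray. Its far foot corner is at crop (352,336), which matches the prediction, and the cup and rail are clear. Lowering now.

Run:
```python
from g import *
p,R=load()
R1=orient(YAW,-20)
plan((tcp(183,60,20),R1),(tcp(183,20,20),R1),(tcp(183,7.5,20),R1))
plan((tcp(184.5,6.5,20.5),orient(YAW,-20.5)),(tcp(186,5.8,21),orient(YAW,-21)))
```

```text
[0.0, -0.0239, 0.0658, -0.0, 0.0, 0.0] mm 70 deg 0.0
[0.0, -0.0376, 0.1034, -0.0, 0.0, 0.0] mm 110 deg 0.0
[0.0, -0.0419, 0.1151, -0.0, 0.0, 0.0] mm 122 deg 0.0
[0.0, -0.0031, 0.0005, -0.0088, 0.0, 0.0] mm 3 deg 0.5
[0.0, -0.0061, 0.0006, -0.0175, 0.0, 0.0] mm 6 deg 1.0
```

Call:
{"name": "servo_tool", "arguments": {
  "steps": [
    [0,-0.006,0.0165,0,0,0,0],
    [0,-0.012,0.033,0,0,0,0],
    [0,-0.018,0.05,0,0,0,0],
    [0,-0.0239,0.0658,0,0,0,0],
    [0,-0.0295,0.081,0,0,0,0],
    [0,-0.034,0.0935,0,0,0,0],
    [0,-0.0376,0.1034,0,0,0,0],
    [0,-0.0395,0.1085,0,0,0,0],
    [0,-0.041,0.1125,0,0,0,0],
    [0,-0.0419,0.1151,0,0,0,0]
  ]
}}

```text
clock: 11.3
ee_pos: [580.7, -38.5, 152.9]
tool_rot: [[0.973, -0.217, -0.078], [-0.23, -0.914, -0.334], [0.001, 0.343, -0.939]]
ft_force: [-0.3, -0.2, -1.4]
grip_width: 9.7
```

Call:
{"name": "servo_tool", "arguments": {
  "steps": [
    [0,0,0,0,0,0,0],
    [0,0,0,0,0,0,0],
    [0,-0.001,0.0002,-0.003,0,0,0],
    [0,-0.002,0.0003,-0.006,0,0,0],
    [0,-0.0031,0.0005,-0.0088,0,0,0],
    [0,-0.004,0.0005,-0.0115,0,0,0],
    [0,-0.005,0.0006,-0.0145,0,0,0],
    [0,-0.0061,0.0006,-0.0175,0,0,0],
    [0,-0.0061,0.0006,-0.0175,0,0,0],
    [0,-0.0061,0.0006,-0.0175,0,0,0]
  ]
}}

```text
clock: 12.3
ee_pos: [581.7, -33.5, 150.4]
tool_rot: [[0.973, -0.215, -0.082], [-0.23, -0.908, -0.351], [0.001, 0.36, -0.933]]
ft_force: [-1.4, -0.0, 1.4]
grip_width: 9.9
```

Run:
```python
from h import *
from g import *
s=ctrl.get_state(); p=np.array(s['ee_pos']); R=np.array(s['tool_rot']); print(s['clock'],p,s['grip_width'],s['ft_force'],s['ft_torque'])
z=R[:,2]; foot=p+155.3*z; print('foot',foot,'station y',uy@(foot[:2]-o),'x',ux@(foot[:2]-o), 'tilt',np.degrees(np.arccos(-z[2])))
c=snap('top','t3'); c2=snap('scene','s4')
A=cv2.resize(c['frame'][140:270,240:370],None,fx=3,fy=3,interpolation=cv2.INTER_CUBIC)
B=cv2.resize(c2['frame'][170:300,180:310],None,fx=3,fy=3,interpolation=cv2.INTER_CUBIC)
cv2.imwrite('pics/p4.png',np.hstack([A,B])[:,:,::-1])
```

```text
12.3 [581.66976599 -33.52354749 150.39400169] 9.89624783575907 [-1.41746928 -0.04976966  1.37837373] [-0.11793935  0.13343558 -0.0817112 ]
foot [568.9449463  -87.97889346   5.51203505] station y 185.26684692002485 x 0.3332962336506754 tilt 21.105858506038224
```

View pics/p4.png

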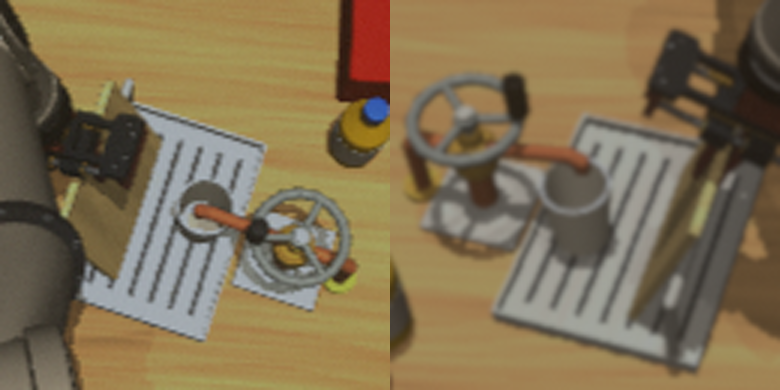

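The board now stands on the tray floor; the wrist's load has gone from -2.5 N to +1.4 N. It lies along the rail between rail and cup. Releasing and backing off along the tool.

Call:
{"name": "servo_tool", "arguments": {
  "steps": [
    [0,0,0,0,0,0,0.25],
    [0,0,0,0,0,0,0.45],
    [0,0,0,0,0,0,0.45],
    [0,0,0,0,0,0,0.45],
    [0,0,0,0,0,0,0.45],
    [0,0,0,0,0,0,0.45],
    [0,0,0,0,0,0,0.45],
    [0,0,-0.01,0,0,0,0.45],
    [0,0,-0.03,0,0,0,0.45],
    [0,0,-0.05,0,0,0,0.45]
  ]
}}

```text
clock: 13.4
ee_pos: [585.7, -15.3, 197.8]
tool_rot: [[0.973, -0.215, -0.082], [-0.23, -0.908, -0.35], [0.001, 0.36, -0.933]]
ft_force: [1.5, 0.7, -0.6]
grip_width: 39.3
```

Run:
```python
from h import *
from g import *
p,R=load(); save(p-50*R[:,2],R)
R0=orient(YAW); 
print(load()[0])
up=tcp(186,5.8,21)-140*R[:,2]
h=np.array([518,-216])
plan((up,R),)
for yw in(-13.3,): plan((np.r_[h,260],orient(yw)))
c=snap('scene','s5'); B=cv2.resize(c['frame'][150:300,170:340],None,fx=3,fy=3,interpolation=cv2.INTER_CUBIC)
cv2.imwrite('pics/p5.png',B[:,:,::-1]); print(ctrl.get_state()['ft_force'])
```

```text
[585.69952955 -15.54300119 197.49000668]
[0.0, 0.0, -0.09, 0.0, 0.0, 0.0] mm 90 deg 0.0
[-0.0198, 0.2191, 0.1071, 0.3665, 0.0, 0.0] mm 245 deg 21.0
[1.2864132  1.60523173 2.16921254]
```

View pics/p5.png

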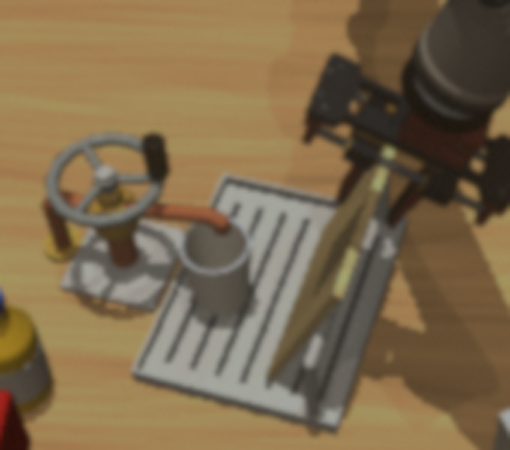

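The board leans on the rail by itself with the fingers clear (foot corner at crop (272,378), top at (385,155)). Now to above the handle for one close look.

Call:
{"name": "servo_tool", "arguments": {
  "steps": [
    [0,0,-0.03,0,0,0,0.45],
    [0,0,-0.06,0,0,0,0.45],
    [0,0,-0.09,0,0,0,0.6],
    [0,0,-0.09,0,0,0,0.6],
    [0,0.003,-0.09,0,0,0,0.6],
    [0,0.003,-0.09,0,0,0,0.6],
    [0,0,-0.09,0,0,0,0.6],
    [0,0,-0.09,0,0,0,0.6],
    [0,0,-0.09,0,0,0,0.6],
    [0,0,-0.09,0,0,0,0.6]
  ]
}}

```text
clock: 14.45
ee_pos: [593.0, 15.7, 280.5]
tool_rot: [[0.973, -0.215, -0.082], [-0.23, -0.908, -0.35], [0.001, 0.36, -0.933]]
ft_force: [-0.2, 0.7, 0.4]
grip_width: 52.7
```

Call:
{"name": "servo_tool", "arguments": {
  "steps": [
    [-0.002,0.022,0.0107,0.037,0,0,0.7],
    [-0.006,0.06,0.03,0.1,0,0,0.7],
    [-0.009,0.1,0.05,0.17,0,0,0.7],
    [-0.013,0.14,0.07,0.24,0,0,0.7],
    [-0.016,0.18,0.088,0.3,0,0,0.7],
    [-0.018,0.2,0.098,0.335,0,0,0.7],
    [-0.0198,0.2191,0.1071,0.3665,0,0,0.7],
    [-0.0198,0.2191,0.1071,0.3665,0,0,0.7],
    [-0.0198,0.2191,0.1071,0.3665,0,0,0.7],
    [-0.0198,0.2191,0.1071,0.3665,0,0,0.7]
  ]
}}

```text
clock: 15.45
ee_pos: [518.7, -214.4, 259.7]
tool_rot: [[0.974, -0.228, 0.001], [-0.228, -0.974, -0.001], [0.001, 0.001, -1.0]]
ft_force: [0.4, -0.1, 0.5]
grip_width: 61.5
```

Run:
```python
from h import *
s=ctrl.get_state(); print(s['clock'],s['ee_pos'],s['ft_force'],s['grip_width'])
c=snap('wrist','w3'); print(proj('w3',(518,-218,184)),proj('w3',(526,-268.2,137)),proj('w3',(518,-218,138)))
c2=snap('top','t5')
A=cv2.resize(c['frame'][90:300,100:500],None,fx=1.9,fy=1.9,interpolation=cv2.INTER_CUBIC)
cv2.imwrite('pics/p6.png',A[:,:,::-1]);
```

```text
15.45 [ 518.67236242 -214.42002577  259.71371754] [ 0.36601245 -0.13209569  0.46757197] 61.50943211785051
[285.5 223.7] [337.8 187.4] [284.9 208.6]
```

View pics/p6.png

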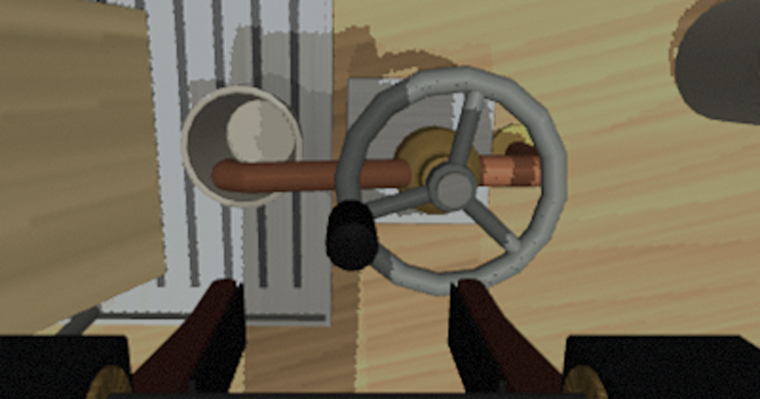

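The wrist view shows the hub at crop (453,188), the handle top at (351,245), the rim left edge at 338, and jaws either side of the handle. The axis estimate is confirmed within 1 mm.

Run:
```python
from h import *
from g import *
f=lambda u,v:(100+u/1.9,90+v/1.9)
hub=pt('w3',*f(453,188),137); hd=pt('w3',*f(351,245),184); print(hub,hd)
d=hd[:2]-hub[:2]; print(np.hypot(*d), np.degrees(np.arctan2(d@uy,d@ux)))
ax=np.array([525.5,-268.4]); d=hd[:2]-ax; ang=np.arctan2(d[1],d[0]); h=ax+50*np.array([np.cos(ang),np.sin(ang)]); print(h, np.degrees(ang)+13.3)
plan((np.r_[h,164.5],orient(YAW)))
```

```text
[ 524.5 -268.4  137. ] [ 521.8 -218.3  184. ]
50.17270174108623 106.38481233049765
[ 521.81741428 -218.53579879] 107.52375695362461
[0.0043, 0.0016, 0.0955, 0.0, 0.0, 0.0] mm 96 deg 0.0
```

Call:
{"name": "servo_tool", "arguments": {
  "steps": [
    [0.0043,0.0016,0.02,0,0,0,0.7],
    [0.0043,0.0016,0.04,0,0,0,0.7],
    [0.0043,0.0016,0.06,0,0,0,0.7],
    [0.0043,0.0016,0.08,0,0,0,0.7],
    [0.0043,0.0016,0.09,0,0,0,0.7],
    [0.0043,0.0016,0.0955,0,0,0,0],
    [0.0043,0.0016,0.0955,0,0,0,0],
    [0.0043,0.0016,0.0955,0,0,0,0],
    [0.0043,0.0016,0.0955,0,0,0,0],
    [0.0043,0.0016,0.0955,0,0,0,0]
  ]
}}

```text
clock: 16.55
ee_pos: [522.3, -218.9, 164.9]
tool_rot: [[0.973, -0.23, 0.002], [-0.23, -0.973, -0.002], [0.002, 0.001, -1.0]]
ft_force: [-0.5, 0.4, -0.8]
grip_width: 24.6
```

Call:
{"name": "servo_tool", "arguments": {
  "steps": [
    [0,0,0,0,0,0,0],
    [0,0,0,0,0,0,0],
    [0,0,0,0,0,0,0],
    [0,0,0,0,0,0,0],
    [0,0,0,0,0,0,0],
    [0,0,0,0,0,0,0],
    [0,0,0,0,0,0,0],
    [0,0,0,0,0,0,0],
    [0,0,0,0,0,0,0],
    [0,0,0,0,0,0,0]
  ]
}}

```text
clock: 17.55
ee_pos: [522.7, -217.7, 164.9]
tool_rot: [[0.973, -0.229, 0.002], [-0.229, -0.973, -0.0], [0.002, -0.0, -1.0]]
ft_force: [0.1, 5.6, 5.6]
grip_width: 21.5
```

```bash
cat >> g.py <<'E'
def turn(c,a0,a1,n=10,z=164.5,r=50):
    p0,R0=load()
    for k in range(1,n+1):
        t=np.radians(a0+(a1-a0)*k/n+YAW); q=np.r_[c+r*np.array([np.cos(t),np.sin(t)]),z]
        m=row(q,R0,p0,R0); print([round(float(v),4) for v in m[:3]]+[0,0,0,0],end=', ')
    print(); save(p0+R0@(m[:3]*1000),R0)
E
python3 - <<'E'
from g import *
s=ctrl.get_state(); print(s['clock'],s['ee_pos'],s['ft_force'],s['grip_width'])
turn(np.array([525.5,-268.4]),107.5,20)
E
```

```text
17.55 [ 522.66917354 -217.65534365  164.85008068] [0.05850431 5.56016173 5.60191644] 21.52618112918825
[0.0075, -0.0018, 0.0, 0, 0, 0, 0], [0.0151, -0.0024, 0.0, 0, 0, 0, 0], [0.0227, -0.0018, 0.0, 0, 0, 0, 0], [0.0301, -0.0, 0.0, 0, 0, 0, 0], [0.0372, 0.0028, 0.0, 0, 0, 0, 0], [0.0438, 0.0067, 0.0, 0, 0, 0, 0], [0.0497, 0.0115, 0.0, 0, 0, 0, 0], [0.0547, 0.0172, 0.0, 0, 0, 0, 0], [0.0589, 0.0236, 0.0, 0, 0, 0, 0], [0.0621, 0.0305, 0.0, 0, 0, 0, 0],
```

Call:
{"name": "servo_tool", "arguments": {
  "steps": [
    [0.0075,-0.0018,0,0,0,0,0],
    [0.0151,-0.0024,0,0,0,0,0],
    [0.0227,-0.0018,0,0,0,0,0],
    [0.0301,0,0,0,0,0,0],
    [0.0372,0.0028,0,0,0,0,0],
    [0.0438,0.0067,0,0,0,0,0],
    [0.0497,0.0115,0,0,0,0,0],
    [0.0547,0.0172,0,0,0,0,0],
    [0.0589,0.0236,0,0,0,0,0],
    [0.0621,0.0305,0,0,0,0,0]
  ]
}}

```text
clock: 18.55
ee_pos: [576.2, -261.9, 164.9]
tool_rot: [[0.973, -0.229, 0.002], [-0.229, -0.973, -0.001], [0.002, 0.0, -1.0]]
ft_force: [-0.7, 4.4, 6.1]
grip_width: 21.4
```

```bash
cat > st.py <<'E'
from g import *
c=np.array([525.5,-268.4])
def st():
    s=ctrl.get_state(); d=np.array(s['ee_pos'])[:2]-c; f=np.array(s['ft_force']); t=np.arctan2(d[1],d[0]); er=np.array([np.cos(t),np.sin(t)]); et=np.array([-er[1],er[0]])
    print('t',round(s['clock'],2),'ang',round(np.degrees(t)-YAW,2),'r',round(np.hypot(*d),2),'Frad',round(f[:2]@er,1),'Ftan',round(f[:2]@et,1),'Fz',round(f[2],1),'w',round(s['grip_width'],1),'z',round(s['ee_pos'][2],1))
    p,R=load(); d=p[:2]-c; print('cmd',round(np.degrees(np.arctan2(d[1],d[0]))-YAW,2),round(np.hypot(*d),2))
E
python3 - <<'E'
from st import *
st()
turn(c,20,-10,10)
E
```

```text
t 18.55 ang 20.64 r 51.1 Frad -0.1 Ftan 4.5 Fz 6.1 w 21.4 z 164.9
cmd 20.04 50.05
[0.0008, 0.0025, 0.0, 0, 0, 0, 0], [0.0015, 0.0051, 0.0, 0, 0, 0, 0], [0.0021, 0.0076, 0.0, 0, 0, 0, 0], [0.0025, 0.0102, 0.0, 0, 0, 0, 0], [0.0028, 0.0128, 0.0, 0, 0, 0, 0], [0.0029, 0.0154, 0.0, 0, 0, 0, 0], [0.003, 0.018, 0.0, 0, 0, 0, 0], [0.0029, 0.0206, 0.0, 0, 0, 0, 0], [0.0026, 0.0232, 0.0, 0, 0, 0, 0], [0.0022, 0.0258, 0.0, 0, 0, 0, 0],
```

Call:
{"name": "servo_tool", "arguments": {
  "steps": [
    [0.0008,0.0025,0,0,0,0,0],
    [0.0015,0.0051,0,0,0,0,0],
    [0.0021,0.0076,0,0,0,0,0],
    [0.0025,0.0102,0,0,0,0,0],
    [0.0028,0.0128,0,0,0,0,0],
    [0.0029,0.0154,0,0,0,0,0],
    [0.003,0.018,0,0,0,0,0],
    [0.003,0.0195,0,0,0,0,0],
    [0.003,0.021,0,0,0,0,0],
    [0.003,0.021,0,0,0,0,0]
  ]
}}

```text
clock: 19.55
ee_pos: [573.7, -283.8, 164.9]
tool_rot: [[0.973, -0.23, 0.002], [-0.23, -0.973, -0.001], [0.002, 0.001, -1.0]]
ft_force: [0.1, 3.7, 6.1]
grip_width: 21.7
```

Run:
```python
from st import *
p,R=load(); 
t=np.radians(20+YAW); save(np.r_[c+50*np.array([np.cos(t),np.sin(t)]),164.5]+R@np.array([3,21,0]),R)
st()
```

```text
t 19.55 ang -4.38 r 50.59 Frad -1.0 Ftan 3.5 Fz 6.1 w 21.7 z 164.9
cmd -4.46 50.14
```

Run:
```python
from st import *
turn(c,-4.5,-14.5,10)
```

```text
[-0.0002, 0.0009, 0.0, 0, 0, 0, 0], [-0.0003, 0.0018, 0.0, 0, 0, 0, 0], [-0.0004, 0.0026, 0.0, 0, 0, 0, 0], [-0.0005, 0.0035, 0.0, 0, 0, 0, 0], [-0.0007, 0.0044, 0.0, 0, 0, 0, 0], [-0.0008, 0.0052, 0.0, 0, 0, 0, 0], [-0.001, 0.0061, 0.0, 0, 0, 0, 0], [-0.0012, 0.0069, 0.0, 0, 0, 0, 0], [-0.0014, 0.0078, 0.0, 0, 0, 0, 0], [-0.0016, 0.0086, 0.0, 0, 0, 0, 0],
```

Call:
{"name": "servo_tool", "arguments": {
  "steps": [
    [0,0.001,0,0,0,0,0],
    [0,0.002,0,0,0,0,0],
    [-0.0001,0.003,0,0,0,0,0],
    [-0.0002,0.004,0,0,0,0,0],
    [-0.0004,0.005,0,0,0,0,0],
    [-0.0006,0.006,0,0,0,0,0],
    [-0.0008,0.007,0,0,0,0,0],
    [-0.001,0.008,0,0,0,0,0],
    [-0.0013,0.0085,0,0,0,0,0],
    [-0.0015,0.0085,0,0,0,0,0]
  ]
}}

```text
clock: 20.55
ee_pos: [570.4, -291.3, 164.8]
tool_rot: [[0.973, -0.23, 0.002], [-0.23, -0.973, -0.001], [0.002, 0.001, -1.0]]
ft_force: [1.1, 3.5, 5.2]
grip_width: 21.5
```

Run:
```python
from st import *
st()
```

```text
t 20.55 ang -13.76 r 50.38 Frad -0.6 Ftan 3.7 Fz 5.2 w 21.5 z 164.8
cmd -14.48 49.97
```

No stop near 0°, so the wheel started about 1.3 turns open. Continuing clockwise.

Run:
```python
from st import *
turn(c,-14.5,-124.5);turn(c,-124.5,-234.5);turn(c,-234.5,-340)
```

```text
[-0.0033, 0.009, 0.0, 0, 0, 0, 0], [-0.0082, 0.0172, 0.0, 0, 0, 0, 0], [-0.0146, 0.0244, 0.0, 0, 0, 0, 0], [-0.0223, 0.0301, 0.0, 0, 0, 0, 0], [-0.0309, 0.0343, 0.0, 0, 0, 0, 0], [-0.0401, 0.0368, 0.0, 0, 0, 0, 0], [-0.0497, 0.0375, 0.0, 0, 0, 0, 0], [-0.0592, 0.0363, 0.0, 0, 0, 0, 0], [-0.0683, 0.0334, 0.0, 0, 0, 0, 0], [-0.0767, 0.0287, 0.0, 0, 0, 0, 0], 
[-0.0073, -0.0062, 0.0, 0, 0, 0, 0], [-0.0134, -0.0136, 0.0, 0, 0, 0, 0], [-0.0179, -0.0221, 0.0, 0, 0, 0, 0], [-0.0207, -0.0312, 0.0, 0, 0, 0, 0], [-0.0217, -0.0408, 0.0, 0, 0, 0, 0], [-0.0208, -0.0503, 0.0, 0, 0, 0, 0], [-0.0182, -0.0595, 0.0, 0, 0, 0, 0], [-0.0139, -0.0681, 0.0, 0, 0, 0, 0], [-0.008, -0.0756, 0.0, 0, 0, 0, 0], [-0.0007, -0.0819, 0.0, 0, 0, 0, 0], 
[0.0079, -0.0046, -0.0, 0, 0, 0, 0], [0.0166, -0.0077, -0.0, 0, 0, 0, 0], [0.0257, -0.0092, -0.0, 0, 0, 0, 0], [0.0348, -0.009, -0.0, 0, 0, 0, 0], [0.0438, -0.0071, -0.0, 0, 0, 0, 0], [0.0523, -0.0035, -0.0, 0, 0, 0, 0], [0.06, 0.0015, -0.0, 0, 0, 0, 0], [0.0667, 0.0078, -0.0, 0, 0, 0, 0], [0.0721, 0.0153, -0.0, 0, 0, 0, 0], [0.076, 0.0236, -0.0, 0, 0, 0, 0],
```

Call:
{"name": "servo_tool", "arguments": {
  "steps": [
    [-0.0033,0.009,0,0,0,0,0],
    [-0.0082,0.0172,0,0,0,0,0],
    [-0.0146,0.0244,0,0,0,0,0],
    [-0.0223,0.0301,0,0,0,0,0],
    [-0.0309,0.0343,0,0,0,0,0],
    [-0.0401,0.0368,0,0,0,0,0],
    [-0.0497,0.0375,0,0,0,0,0],
    [-0.0592,0.0363,0,0,0,0,0],
    [-0.0683,0.0334,0,0,0,0,0],
    [-0.0767,0.0287,0,0,0,0,0]
  ]
}}

```text
clock: 21.55
ee_pos: [490.6, -302.5, 164.9]
tool_rot: [[0.973, -0.23, 0.006], [-0.23, -0.973, -0.003], [0.006, 0.002, -1.0]]
ft_force: [8.1, 1.9, -0.4]
grip_width: 21.3
```

Call:
{"name": "servo_tool", "arguments": {
  "steps": [
    [-0.0073,-0.0062,0,0,0,0,0],
    [-0.0134,-0.0136,0,0,0,0,0],
    [-0.0179,-0.0221,0,0,0,0,0],
    [-0.0207,-0.0312,0,0,0,0,0],
    [-0.0217,-0.0408,0,0,0,0,0],
    [-0.0208,-0.0503,0,0,0,0,0],
    [-0.0182,-0.0595,0,0,0,0,0],
    [-0.0139,-0.0681,0,0,0,0,0],
    [-0.008,-0.0756,0,0,0,0,0],
    [-0.0007,-0.0819,0,0,0,0,0]
  ]
}}

```text
clock: 22.55
ee_pos: [505.3, -222.2, 164.8]
tool_rot: [[0.973, -0.231, -0.003], [-0.231, -0.973, -0.002], [-0.002, 0.002, -1.0]]
ft_force: [-6.3, 1.4, 12.5]
grip_width: 21.5
```

Call:
{"name": "servo_tool", "arguments": {
  "steps": [
    [0.0079,-0.0046,0,0,0,0,0],
    [0.0166,-0.0077,0,0,0,0,0],
    [0.0257,-0.0092,0,0,0,0,0],
    [0.0348,-0.009,0,0,0,0,0],
    [0.0438,-0.0071,0,0,0,0,0],
    [0.0523,-0.0035,0,0,0,0,0],
    [0.06,0.0015,0,0,0,0,0],
    [0.0667,0.0078,0,0,0,0,0],
    [0.0721,0.0153,0,0,0,0,0],
    [0.076,0.0236,0,0,0,0,0]
  ]
}}

```text
clock: 23.55
ee_pos: [576.1, -261.1, 164.8]
tool_rot: [[0.974, -0.229, 0.001], [-0.229, -0.974, 0.0], [0.001, -0.0, -1.0]]
ft_force: [-2.1, 4.4, 9.3]
grip_width: 21.6
```

Run:
```python
from st import *
st()
turn(c,20,-5,10)
```

```text
t 23.55 ang 21.52 r 51.13 Frad -1.4 Ftan 4.7 Fz 9.3 w 21.6 z 164.8
cmd 20.0 50.0
[0.0007, 0.0021, 0.0, 0, 0, 0, 0], [0.0013, 0.0042, 0.0, 0, 0, 0, 0], [0.0018, 0.0063, 0.0, 0, 0, 0, 0], [0.0023, 0.0084, 0.0, 0, 0, 0, 0], [0.0026, 0.0106, 0.0, 0, 0, 0, 0], [0.0028, 0.0127, 0.0, 0, 0, 0, 0], [0.003, 0.0149, 0.0, 0, 0, 0, 0], [0.003, 0.0171, 0.0, 0, 0, 0, 0], [0.003, 0.0193, 0.0, 0, 0, 0, 0], [0.0028, 0.0215, 0.0, 0, 0, 0, 0],
```

Call:
{"name": "servo_tool", "arguments": {
  "steps": [
    [0.0007,0.0021,0,0,0,0,0],
    [0.0013,0.0042,0,0,0,0,0],
    [0.0018,0.0063,0,0,0,0,0],
    [0.0023,0.0084,0,0,0,0,0],
    [0.0026,0.0106,0,0,0,0,0],
    [0.0028,0.0127,0,0,0,0,0],
    [0.003,0.0149,0,0,0,0,0],
    [0.003,0.0171,0,0,0,0,0],
    [0.003,0.0193,0,0,0,0,0],
    [0.0028,0.0215,0,0,0,0,0]
  ]
}}

```text
clock: 24.55
ee_pos: [575.0, -279.6, 164.9]
tool_rot: [[0.974, -0.227, 0.002], [-0.227, -0.974, 0.004], [0.002, -0.004, -1.0]]
ft_force: [1.9, 12.5, 7.6]
grip_width: 21.4
```

Run:
```python
from st import *
st()
```

```text
t 24.55 ang 0.54 r 50.72 Frad -0.9 Ftan 12.6 Fz 7.6 w 21.4 z 164.9
cmd -5.05 49.98
```

The force has tripled and the handle is held at 0.5°. I'll push a little more to confirm the stop.

Call:
{"name": "servo_tool", "arguments": {
  "steps": [
    [0,0.0015,0,0,0,0,0],
    [0,0.003,0,0,0,0,0],
    [0,0.0045,0,0,0,0,0],
    [0,0.005,0,0,0,0,0],
    [0,0.005,0,0,0,0,0],
    [0,0.005,0,0,0,0,0],
    [0,0.005,0,0,0,0,0],
    [0,0.005,0,0,0,0,0],
    [0,0.005,0,0,0,0,0],
    [0,0.005,0,0,0,0,0]
  ]
}}

```text
clock: 25.55
ee_pos: [575.0, -279.8, 164.8]
tool_rot: [[0.975, -0.223, 0.003], [-0.223, -0.975, 0.009], [0.001, -0.009, -1.0]]
ft_force: [1.9, 19.0, 9.1]
grip_width: 21.8
```

Run:
```python
from st import *
p,R=load(); save(p+R@np.array([0,5,0]),R); st()
turn(c,-2,118)
turn(c,118,238);turn(c,238,358); turn(c,358,478);turn(c,478,598);turn(c,598,700)
```

```text
t 25.55 ang 0.33 r 50.76 Frad -2.4 Ftan 19.0 Fz 9.1 w 21.8 z 164.8
cmd -10.69 50.66
[-0.0005, -0.0181, 0.0, 0, 0, 0, 0], [-0.0034, -0.0281, -0.0, 0, 0, 0, 0], [-0.0083, -0.0374, -0.0, 0, 0, 0, 0], [-0.0151, -0.0454, -0.0, 0, 0, 0, 0], [-0.0233, -0.0518, -0.0, 0, 0, 0, 0], [-0.0327, -0.0564, -0.0, 0, 0, 0, 0], [-0.0428, -0.0589, -0.0, 0, 0, 0, 0], [-0.0533, -0.0593, -0.0, 0, 0, 0, 0], [-0.0636, -0.0575, -0.0, 0, 0, 0, 0], [-0.0733, -0.0535, -0.0, 0, 0, 0, 0], 
[-0.0086, 0.0058, 0.0, 0, 0, 0, 0], [-0.0159, 0.0133, 0.0, 0, 0, 0, 0], [-0.0214, 0.0222, 0.0, 0, 0, 0, 0], [-0.025, 0.032, 0.0, 0, 0, 0, 0], [-0.0265, 0.0424, 0.0, 0, 0, 0, 0], [-0.0257, 0.0528, 0.0, 0, 0, 0, 0], [-0.0228, 0.0628, 0.0, 0, 0, 0, 0], [-0.0179, 0.0721, 0.0, 0, 0, 0, 0], [-0.0112, 0.0801, 0.0, 0, 0, 0, 0], [-0.003, 0.0865, 0.0, 0, 0, 0, 0], 
[0.0094, 0.0046, 0.0, 0, 0, 0, 0], [0.0196, 0.0071, 0.0, 0, 0, 0, 0], [0.03, 0.0075, 0.0, 0, 0, 0, 0], [0.0403, 0.0057, 0.0, 0, 0, 0, 0], [0.05, 0.0017, 0.0, 0, 0, 0, 0], [0.0587, -0.0041, 0.0, 0, 0, 0, 0], [0.0659, -0.0116, 0.0, 0, 0, 0, 0], [0.0715, -0.0205, 0.0, 0, 0, 0, 0],
[... 459 characters left out ...]
6, 0.0058, 0.0, 0, 0, 0, 0], [-0.0159, 0.0133, 0.0, 0, 0, 0, 0], [-0.0214, 0.0222, 0.0, 0, 0, 0, 0], [-0.025, 0.032, 0.0, 0, 0, 0, 0], [-0.0265, 0.0424, 0.0, 0, 0, 0, 0], [-0.0257, 0.0528, 0.0, 0, 0, 0, 0], [-0.0228, 0.0628, 0.0, 0, 0, 0, 0], [-0.0179, 0.0721, 0.0, 0, 0, 0, 0], [-0.0112, 0.0801, 0.0, 0, 0, 0, 0], [-0.003, 0.0865, 0.0, 0, 0, 0, 0], 
[0.0079, 0.004, 0.0, 0, 0, 0, 0], [0.0165, 0.0066, 0.0, 0, 0, 0, 0], [0.0253, 0.0076, 0.0, 0, 0, 0, 0], [0.0342, 0.007, 0.0, 0, 0, 0, 0], [0.0428, 0.0049, 0.0, 0, 0, 0, 0], [0.0509, 0.0012, 0.0, 0, 0, 0, 0], [0.0583, -0.0038, 0.0, 0, 0, 0, 0], [0.0646, -0.01, 0.0, 0, 0, 0, 0], [0.0697, -0.0172, 0.0, 0, 0, 0, 0], [0.0735, -0.0253, 0.0, 0, 0, 0, 0],
```

Stop confirmed: force up to 19 N, angle unchanged at 0.3–0.5°. Now back off two turns anticlockwise.

Call:
{"name": "servo_tool", "arguments": {
  "steps": [
    [-0.0005,-0.0181,0,0,0,0,0],
    [-0.0034,-0.0281,0,0,0,0,0],
    [-0.0083,-0.0374,0,0,0,0,0],
    [-0.0151,-0.0454,0,0,0,0,0],
    [-0.0233,-0.0518,0,0,0,0,0],
    [-0.0327,-0.0564,0,0,0,0,0],
    [-0.0428,-0.0589,0,0,0,0,0],
    [-0.0533,-0.0593,0,0,0,0,0],
    [-0.0636,-0.0575,0,0,0,0,0],
    [-0.0733,-0.0535,0,0,0,0,0]
  ]
}}

```text
clock: 26.55
ee_pos: [514.5, -218.8, 164.9]
tool_rot: [[0.973, -0.229, 0.004], [-0.229, -0.973, -0.001], [0.004, -0.0, -1.0]]
ft_force: [5.6, 1.0, 3.8]
grip_width: 21.5
```

Call:
{"name": "servo_tool", "arguments": {
  "steps": [
    [-0.0086,0.0058,0,0,0,0,0],
    [-0.0159,0.0133,0,0,0,0,0],
    [-0.0214,0.0222,0,0,0,0,0],
    [-0.025,0.032,0,0,0,0,0],
    [-0.0265,0.0424,0,0,0,0,0],
    [-0.0257,0.0528,0,0,0,0,0],
    [-0.0228,0.0628,0,0,0,0,0],
    [-0.0179,0.0721,0,0,0,0,0],
    [-0.0112,0.0801,0,0,0,0,0],
    [-0.003,0.0865,0,0,0,0,0]
  ]
}}

```text
clock: 27.55
ee_pos: [490.4, -302.2, 164.8]
tool_rot: [[0.973, -0.23, 0.0], [-0.23, -0.973, 0.001], [0.0, -0.001, -1.0]]
ft_force: [0.6, 7.4, 10.9]
grip_width: 21.4
```

Call:
{"name": "servo_tool", "arguments": {
  "steps": [
    [0.0094,0.0046,0,0,0,0,0],
    [0.0196,0.0071,0,0,0,0,0],
    [0.03,0.0075,0,0,0,0,0],
    [0.0403,0.0057,0,0,0,0,0],
    [0.05,0.0017,0,0,0,0,0],
    [0.0587,-0.0041,0,0,0,0,0],
    [0.0659,-0.0116,0,0,0,0,0],
    [0.0715,-0.0205,0,0,0,0,0],
    [0.075,-0.0303,0,0,0,0,0],
    [0.0765,-0.0407,0,0,0,0,0]
  ]
}}

```text
clock: 28.55
ee_pos: [573.5, -284.3, 164.9]
tool_rot: [[0.973, -0.233, 0.001], [-0.233, -0.973, -0.005], [0.002, 0.005, -1.0]]
ft_force: [-0.4, -5.5, 6.3]
grip_width: 21.7
```

Call:
{"name": "servo_tool", "arguments": {
  "steps": [
    [-0.0007,-0.0104,0,0,0,0,0],
    [-0.0036,-0.0204,0,0,0,0,0],
    [-0.0085,-0.0297,0,0,0,0,0],
    [-0.0153,-0.0377,0,0,0,0,0],
    [-0.0235,-0.0441,0,0,0,0,0],
    [-0.0329,-0.0487,0,0,0,0,0],
    [-0.043,-0.0512,0,0,0,0,0],
    [-0.0535,-0.0516,0,0,0,0,0],
    [-0.0638,-0.0498,0,0,0,0,0],
    [-0.0735,-0.0458,0,0,0,0,0]
  ]
}}

```text
clock: 29.55
ee_pos: [514.4, -218.8, 164.8]
tool_rot: [[0.974, -0.229, 0.004], [-0.229, -0.974, -0.001], [0.004, -0.0, -1.0]]
ft_force: [5.7, 1.7, 4.4]
grip_width: 21.3
```

Call:
{"name": "servo_tool", "arguments": {
  "steps": [
    [-0.0086,0.0058,0,0,0,0,0],
    [-0.0159,0.0133,0,0,0,0,0],
    [-0.0214,0.0222,0,0,0,0,0],
    [-0.025,0.032,0,0,0,0,0],
    [-0.0265,0.0424,0,0,0,0,0],
    [-0.0257,0.0528,0,0,0,0,0],
    [-0.0228,0.0628,0,0,0,0,0],
    [-0.0179,0.0721,0,0,0,0,0],
    [-0.0112,0.0801,0,0,0,0,0],
    [-0.003,0.0865,0,0,0,0,0]
  ]
}}

```text
clock: 30.55
ee_pos: [490.4, -302.2, 164.8]
tool_rot: [[0.973, -0.23, 0.0], [-0.23, -0.973, 0.001], [0.0, -0.001, -1.0]]
ft_force: [0.5, 7.3, 9.6]
grip_width: 21.4
```

Call:
{"name": "servo_tool", "arguments": {
  "steps": [
    [0.0079,0.004,0,0,0,0,0],
    [0.0165,0.0066,0,0,0,0,0],
    [0.0253,0.0076,0,0,0,0,0],
    [0.0342,0.007,0,0,0,0,0],
    [0.0428,0.0049,0,0,0,0,0],
    [0.0509,0.0012,0,0,0,0,0],
    [0.0583,-0.0038,0,0,0,0,0],
    [0.0646,-0.01,0,0,0,0,0],
    [0.0697,-0.0172,0,0,0,0,0],
    [0.0735,-0.0253,0,0,0,0,0]
  ]
}}

```text
clock: 31.55
ee_pos: [566.0, -298.0, 164.8]
tool_rot: [[0.973, -0.232, -0.002], [-0.232, -0.973, -0.004], [-0.001, 0.004, -1.0]]
ft_force: [-2.6, -4.0, 9.6]
grip_width: 21.3
```

Run:
```python
from st import *
st()
turn(c,-20,1.5,10)
```

```text
t 31.55 ang -22.85 r 50.17 Frad 0.2 Ftan -4.8 Fz 9.6 w 21.3 z 164.8
cmd -20.0 50.0
[0.0006, -0.0018, 0.0, 0, 0, 0, 0], [0.0011, -0.0036, 0.0, 0, 0, 0, 0], [0.0016, -0.0054, 0.0, 0, 0, 0, 0], [0.002, -0.0072, 0.0, 0, 0, 0, 0], [0.0024, -0.0091, 0.0, 0, 0, 0, 0], [0.0026, -0.0109, 0.0, 0, 0, 0, 0], [0.0028, -0.0128, 0.0, 0, 0, 0, 0], [0.003, -0.0147, 0.0, 0, 0, 0, 0], [0.003, -0.0165, 0.0, 0, 0, 0, 0], [0.003, -0.0184, 0.0, 0, 0, 0, 0],
```

Call:
{"name": "servo_tool", "arguments": {
  "steps": [
    [0.0006,-0.0018,0,0,0,0,0],
    [0.0011,-0.0036,0,0,0,0,0],
    [0.0016,-0.0054,0,0,0,0,0],
    [0.002,-0.0072,0,0,0,0,0],
    [0.0024,-0.0091,0,0,0,0,0],
    [0.0027,-0.0115,0,0,0,0,0],
    [0.0029,-0.014,0,0,0,0,0],
    [0.003,-0.017,0,0,0,0,0],
    [0.003,-0.0195,0,0,0,0,0],
    [0.003,-0.0195,0,0,0,0,0]
  ]
}}

```text
clock: 32.55
ee_pos: [575.0, -279.3, 164.9]
tool_rot: [[0.973, -0.231, 0.002], [-0.231, -0.973, -0.004], [0.003, 0.003, -1.0]]
ft_force: [1.1, -3.4, 5.8]
grip_width: 21.9
```

Run:
```python
from h import *
from st import *
p,R=load(); p=p+R@np.array([0,-1.1,0]); save(p,R); st()
s=ctrl.get_state(); print(s['ee_pos'])
c3=snap('scene','s9'); c4=snap('top','t9')
A=cv2.resize(c4['frame'][140:270,240:370],None,fx=3,fy=3,interpolation=cv2.INTER_CUBIC)
B=cv2.resize(c3['frame'][170:300,180:310],None,fx=3,fy=3,interpolation=cv2.INTER_CUBIC)
cv2.imwrite('pics/p9.png',np.hstack([A,B])[:,:,::-1])
```

```text
t 32.55 ang 0.89 r 50.67 Frad 1.8 Ftan -3.1 Fz 5.8 w 21.9 z 164.9
cmd 2.75 50.04
[ 574.9868146  -279.28929823  164.91270147]
```

View pics/p9.png

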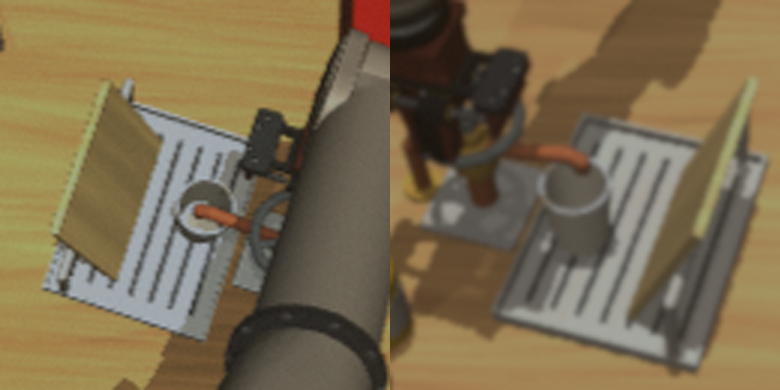

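The board leans on the rail parallel to it (top edge from (105,88) to (58,235) in the left crop). The cup is in place and the gripper is on the handle. The angle is within about 0.5° of the stop reading plus two turns, so I'm handing in.

```bash
python3 -c "
from bench import ctrl
print(ctrl.sign_off())"
```

```text
the job is handed in; nothing more can be done
None
```

The job is done and handed in at about 32.7 s of the 72 s allowed; sign-off gives no verdict.

- **Board:** I lifted it out of the rack and stood it in the tray with its foot about 49 mm out from the rail, leaning about 21°. The last pictures show it still leaning by itself, parallel to the rail, with the cup in place. I did not check the mugs, carton and mustard bottle at the end, but no path came near them.
- **Wheel:** It started about 1.3 turns open. I turned it clockwise to the stop, where the force rose from about 4 to 19 N while the angle held at 0.3–0.5°. I then backed it off two turns to a reading of 0.9°, about 0.5° past two full turns. The gripper still holds the handle (21.9 mm opening) with about 3 N of sideways push left.
- **What went wrong:** The first grip on the board closed too late and shut on air above it. A close look showed the board undisturbed, and the second grip held.

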